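Lever up the heavy flap and hold it

ROBOT

A 7-joint arm with a two-finger parallel gripper is mounted at the origin on a cart in front of the work surface, level with it; the furniture and walls round the work are solid. World frame = base frame: x ahead of the robot, y to its left, z up, the work surface at z = 0. Lengths are in m, angles in rad, forces in N, time in s.
With the tool pointing down it reaches from about 0.425 to 0.875 m from the base axis. Payload 8.4 kg.
Tool frame: the origin (TCP) lies midway between the tips of the shut fingers; the grasp point (between the pads) lies 19 mm behind it; x points along the fingers, y is the direction in which the jaws open and shut, and the axes are right-handed (so a half turn about x gives the same grasp; the last joint's range is limited). The gripper opens to 87 mm and grips with 3 to 60 N. Pads are 19 mm wide; open, the fingers measure 117 mm over their backs; the gripper's body (75 mm by 190 mm) begins 51 mm behind the grasp point.
Start: joints at [1.025, 0.333, 0.04, 1.465, -0.013, 1.343, -0.059], TCP at [0.281, -0.586, 0.197] pointing down, gripper open.
Joint ranges: [-2.58, 2.58], [-0.38, 2.09], [-1.3, 1.39], [0.25, 2.4], [-1.5, 4.64], [0.08, 2.09], [-2.65, 2.65]. Speed limits (rad/s): [2.22, 2.22, 2.79, 2.79, 3.14, 3.14, 3.14].

INTERFACE

Orientations are given as a rotation vector (axis times angle).
In Python, from plant import manip gives the robot as it stands. The module is installed in compiled form; this text tells all that it offers.
- The arm moves only by the tool apply_moves, never from a script. Its argument "increments" is one flat list of numbers, 7 for each row, row after row: the shift along the tool's x, y, z in mm, then the turn, a rotation vector about the tool's x, y, z in rad, then the gripper command: -1 is fully open, 1 is shut, values between are in proportion. A call has 1 to 20 rows; each row shifts and turns the commanded pose from where the row before left it, along the tool's axes as they then stand; what a row does not reach is not made up. A row lasts 1/8 s, in which the tool goes at most 62.5 mm and 10.7 degrees, less where a joint would pass 70% of its speed; a pose out of reach is approached as far as the arm can. A call with a gripper value outside its range is refused whole. The fingers move at their own pace and stop on an object; the grip force is fixed at half the most. Time passes only in rows, so rows that do not move let the fingers close. It gives the time, the measured TCP pose, the force and the opening at its end, in the units of the state.
- manip.observe(): the state, without advancing time (a new reading comes with each control period).
- manip.capture(name): name is "scene" or "top" or "wrist"; returns (picture, depth): 400x640x3 uint8, red, green, blue; 400x640 float32, m along the optical axis (not along the pixel's ray), 0 where there is no reading.
- manip.camera_info(name): a dict with "camera_matrix" (3x3 intrinsics, pixels), "position" and "rotation" of the camera in the world; the wrist camera has in their place "mount" (4x4, takes a point from camera to tool coordinates, whose origin is the TCP and whose axes are the tool frame's). Camera axes: x right, y down, z forward; pixel columns grow to the right and rows downward; lengths in m; the calibration is good to about 2 mm. A picture is of the moment at which its call begins: read the wrist's pose just before it. camera_info takes no time and is no camera call.
- manip.job_done(): hands the job in, once; it reports no verdict.
The state is a dict: "t": time; "joint_positions": joint angles; "joint_velocities": joint speeds; "joint_efforts": joint torques, N m; "tool_pos": TCP position; "eef_rot": TCP orientation; "force": force on the tool from outside, world axes, zero at the start; "moment": the same for the moment, N m; "grip_width": opening from 0.0 (shut) to 1.0 (fully open).
Only numpy, scipy, OpenCV 4.12 (cv2) and the standard library are available. Lean on these libraries where they do the work, as an engineer would, in place of code of your own. Each camera call takes 0.05 s, during which the arm holds its last target.

TASK

I need to see into the green steel box: with your fingertips only, push the loose lever endwise along its track until it is fully home against the box, with its steel tongue under the yellow lip of the heavy flap, and then press the red pad at its long end right down onto the rubber buffer. Keep pressing so that the flap stays up: the program finishes while holding the pad down. Do not grasp or lift the lever, do not touch the flap itself, and leave the things standing around where they are.

Things in the scene. Friction and masses are not known exactly. Their poses are not given: they have to be found in the camera images.
- lift_box: Fixed steel fixture. Origin on the bench on the centre line of the lever track; +x runs level along the track to the green box, z up. Track: plate top, z = 0.010, plate 100 mm wide from x = -0.19, between grey rails 55 mm apart (x -0.095 to 0.05, tops z = 0.028). Open green box x 0.12 to 0.265, 150 mm wide, top z = 0.056. Black rubber buffer, 12 mm high, 30 mm across, on the plate at x = -0.16.
- lever: Loose rocking lever, 0.95 kg, in the track (2.5 mm play each side). Origin: underside of its rounded heel (fulcrum, radius 12 mm); +x to the tongue, as the fixture's x; z up. Rests on heel and heavy steel head, long end up. Starts 65 to 85 mm behind (-x) the fixture's origin; home, against the box, it is 3 mm ahead of it. Slides at 5-10 N. Arm 28 mm wide, rising 14 degrees backward to the red pad.
- lever_pad (a point): Middle of the top of the red pad (65 mm long, 50 wide, 26 thick, in line with the arm), 122 mm over the bench at rest, at x = -0.202, z = 0.112 of the lever. Press here once home: the lever rocks about 0.4 rad on its heel, the pad sinks about 87 mm on an arc in the lever's upright plane, going some 30 mm back (-x), until the arm meets the buffer. About 8 to 14 N raises the flap.
- lever_end (a point): Middle of the red pad's end face, at the very end of the long arm, 117 mm over the bench at rest; the face is 26 mm high and looks along the lever's -x. Push here along +x to slide the lever home.
- lever_toe (a point): Tip of the lever's steel tongue (18 mm thick, 36 mm wide), at x = 0.117 of the lever; 43 mm over the bench at rest. It starts short of the flap's lip; fully home it meets the box wall, under the lip.
- flap_lip (a point): Middle of the lower front edge of the flap's yellow lip (80 mm wide, 12 mm thick), which overhangs the track; at rest at x = 0.060, z = 0.058 of the fixture.
- flap (a joint): Hinge of the heavy steel flap (about 3 kg) that lies on the green box, hinged along its far edge at the fixture's x = 0.265. 0 = shut; positive radians = raised, about 0.19 with the lever right down on the buffer. It falls shut when the lever is let go.
- screw_jar: Bystander: clear jar with yellow lid, 62 mm across, 81 mm high, beside the track, on the fixture's -y side; origin under its centre.
- chalk_reel: Bystander: round red chalk reel, 82 mm across, 60 mm high, beside the track, on the fixture's +y side; origin under its centre.
- tape_blue: Bystander: blue tape roll lying flat, 82 mm across, 24 mm high, beside the lever's arm on the fixture's +y side; origin under its centre.
- pliers_blue: Bystander: blue-handled pliers, 173x74x12 mm, lying to the right of the lever (world -y), before the drawer cabinets; origin under the middle.

How it is judged:
By the outcome, as a careful person would: the job done as asked, in the order asked, and still so for the second after the job is handed in, while the arm keeps its last pose, push and grip.
It also fails if it takes over 45 s, if anything falls off the work surface, if the arm or the gripper's body presses on something with over 40 N, if the wrist force passes 120 N, or if a joint passes its speed limit or range.

## Working session

There is one attempt and no reset: what is moved stays moved. The work goes in short steps, Python scripts to look and compute and a tool call to move; the robot and the scene stay as the last step left them, time stands still between calls to the robot, and variables do not carry over. Pictures are saved under pics/ and viewed, and the job is handed in when it is done.

Besides the shell and the picture viewer there is one more tool, called after "Request:" in YAML: its name, and indented under it one key for each argument. apply_moves: Moves the arm, as the interface text tells. Its arguments: {"type":"object","properties":{"increments":{"type":"array"}},"required":["increments"]}

```bash
mkdir -p pics
python3 - <<'E'
from plant import manip
import cv2,numpy as np
s=manip.observe();print({k:np.round(v,3).tolist() for k,v in s.items()})
for n in ("scene","top"):
    im,d=manip.capture(n);cv2.imwrite(f"pics/{n}0.png",im[:,:,::-1]);np.save(f"{n}0.npy",d);cv2.imwrite
    i=manip.camera_info(n);np.savez(f"{n}0.npz",K=i["camera_matrix"],p=i["position"],R=i["rotation"],d=d,im=im);print(n,i)
E
```

```text
{'t': 0.0, 'joint_positions': [1.025, 0.334, 0.04, 1.466, -0.013, 1.343, -0.059], 'joint_velocities': [-0.001, 0.0, -0.0, 0.001, 0.0, -0.001, -0.001], 'joint_efforts': [0.0, -65.636, 1.336, -40.381, -0.06, 0.045, 0.0], 'tool_pos': [0.281, -0.586, 0.196], 'eef_rot': [1.974, 0.45, -1.975], 'force': [0.605, -0.491, -0.392], 'moment': [0.026, -0.014, -0.0], 'grip_width': 0.998}
scene {'camera_matrix': array([[386.26351869,   0.        , 320.72148349],
       [  0.        , 386.26351869, 202.75367895],
       [  0.        ,   0.        ,   1.        ]]), 'position': array([-0.37887827,  0.70723574,  0.79055709]), 'rotation': array([-1.18406941,  2.07350779, -1.12997818])}
top {'camera_matrix': array([[465.21868656,   0.        , 317.99899216],
       [  0.        , 465.21868656, 193.80943767],
       [  0.        ,   0.        ,   1.        ]]), 'position': array([0.27436837, 0.21237159, 1.48702724]), 'rotation': array([-1.94681295,  2.27139548, -0.24495607])}
```

View pics/scene0.png

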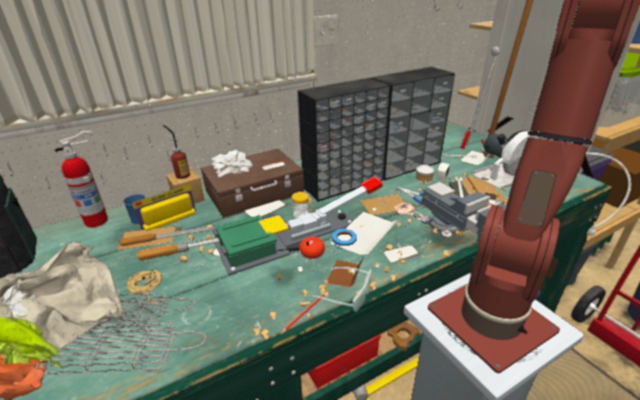

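View pics/top0.png

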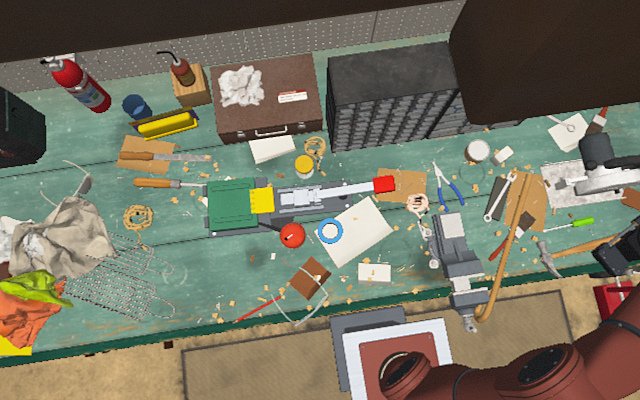

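The top view shows the red pad at about (384,184), the yellow lip at (262,200), the green box at (232,206), the jar at (304,165), the reel at (292,235), the tape at (330,231) and the pliers at (449,187). I'll locate these in world coordinates next.

```bash
cat > h.py <<'E'
import numpy as np,cv2
from scipy.spatial.transform import Rotation as Ro
def load(n):
    z=np.load(n); K,p,R,d,im=[z[k] for k in("K","p","R","d","im")]
    v,u=np.mgrid[0:400,0:640]
    c=np.stack([(u-K[0,2])/K[0,0]*d,(v-K[1,2])/K[1,1]*d,d],-1)
    W=c@Ro.from_rotvec(R).as_matrix().T+p
    return im,d,W
E
python3 - <<'E'
from h import *
im,d,W=load("top0.npz")
hsv=cv2.cvtColor(im,cv2.COLOR_RGB2HSV);h,s,v=[hsv[...,i].astype(int) for i in range(3)]
def rep(n,m,box,zr):
    M=np.zeros(m.shape,bool);a,b,c,e=box;M[c:e,a:b]=m[c:e,a:b];M&=(W[...,2]>zr[0])&(W[...,2]<zr[1])&(d>0)
    P=W[M];print(n,len(P),"mean",P.mean(0).round(4),"min",P.min(0).round(3),"max",P.max(0).round(3))
    r=cv2.minAreaRect((P[:,:2]*1000).astype(np.float32));print("   rect",np.round(r[0],1),np.round(r[1],1),round(r[2],1));return P
red=((h<8)|(h>172))&(s>150)
pad=rep("pad",red,(365,405,170,200),(.08,.16))
print(np.percentile(pad[:,2],[5,50,95]))
rep("green",(h>40)&(h<95)&(s>80),(200,260,170,240),(.03,.1))
yel=(h>20)&(h<35)&(s>120)
rep("lip",yel,(245,280,180,220),(.03,.12))
rep("jar",yel,(290,320,150,180),(.05,.12))
rep("reel",red,(275,310,215,255),(.03,.09))
rep("tape",(h>95)&(h<120)&(s>120),(310,350,210,250),(.01,.05))
rep("pliers",(h>100)&(h<125)&(s>100),(430,470,155,215),(.002,.05))
# whole lever arm
A=(s<40)&(v>150)
a=rep("arm",A,(318,372,178,205),(.04,.13))
for z in range(185,198,3): print(z,[W[z,u].round(3).tolist() for u in (330,345,360)])
big=cv2.resize(im[130:280,190:490,::-1],None,fx=2.6,fy=2.6,interpolation=cv2.INTER_CUBIC);cv2.imwrite("pics/topz.png",big)
im,d,W=load("scene0.npz")
hsv=cv2.cvtColor(im,cv2.COLOR_RGB2HSV);h,s,v=[hsv[...,i].astype(int) for i in range(3)]
red=((h<8)|(h>172))&(s>150)
rep("pad scene",red,(355,390,170,200),(.08,.16))
cv2.imwrite("pics/scz.png",cv2.resize(im[130:280,190:490,::-1],None,fx=2.6,fy=2.6,interpolation=cv2.INTER_CUBIC))
E
```

```text
pad 336 mean [ 0.5697 -0.0334  0.1213] min [ 0.546 -0.066  0.097] max [ 0.595 -0.002  0.134]
   rect [571.2 -34.7] [63.2 48.6] 87.4
[0.11224068 0.12140295 0.1305305 ]
green 2233 mean [0.5897 0.4393 0.071 ] min [0.513 0.359 0.031] max [0.672 0.522 0.086]
   rect [593.3 442.5] [161.8 156.4] 87.5
lip 572 mean [0.588  0.3418 0.0704] min [0.548 0.305 0.059] max [0.629 0.379 0.079]
   rect [588.7 342.3] [71.5 79.2] 88.0
jar 260 mean [0.6802 0.1957 0.0809] min [0.653 0.168 0.065] max [0.708 0.223 0.089]
   rect [680.4 195.8] [53.6 56.1] 83.1
reel 452 mean [0.4698 0.2644 0.0421] min [0.433 0.227 0.03 ] max [0.508 0.304 0.067]
   rect [470.  264.8] [74.3 75.4] 21.7
tape 276 mean [0.4676 0.1463 0.0242] min [0.428 0.107 0.015] max [0.509 0.184 0.032]
   rect [467.9 146.7] [78.5 77.1] 38.2
pliers 162 mean [ 0.5207 -0.2589  0.0106] min [ 0.474 -0.301  0.002] max [ 0.563 -0.221  0.022]
   rect [ 519.8 -258.2] [79.1 76.1] 13.2
arm 506 mean [0.576  0.085  0.0868] min [0.559 0.002 0.055] max [0.602 0.169 0.111]
   rect [572.8  84.8] [164.   42.9] 84.2
185 [[0.616, 0.12, 0.01], [0.609, 0.072, 0.011], [0.582, 0.035, 0.1]]
188 [[0.591, 0.126, 0.079], [0.581, 0.081, 0.091], [0.574, 0.036, 0.093]]
191 [[0.582, 0.127, 0.078], [0.571, 0.083, 0.093], [0.564, 0.038, 0.095]]
194 [[0.572, 0.129, 0.078], [0.564, 0.084, 0.084], [0.574, 0.027, 0.0]]
197 [[0.578, 0.126, 0.007], [0.566, 0.08, 0.025], [0.564, 0.029, -0.002]]
pad scene 198 mean [ 0.561  -0.0314  0.1177] min [ 0.541 -0.063  0.097] max [ 0.594 -0.001  0.129]
   rect [566.7 -31.7] [53.  60.3] 2.8
```

View pics/topz.png

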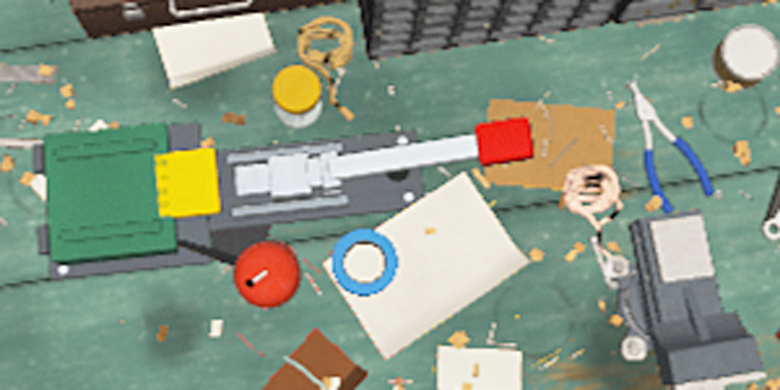

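View pics/scz.png

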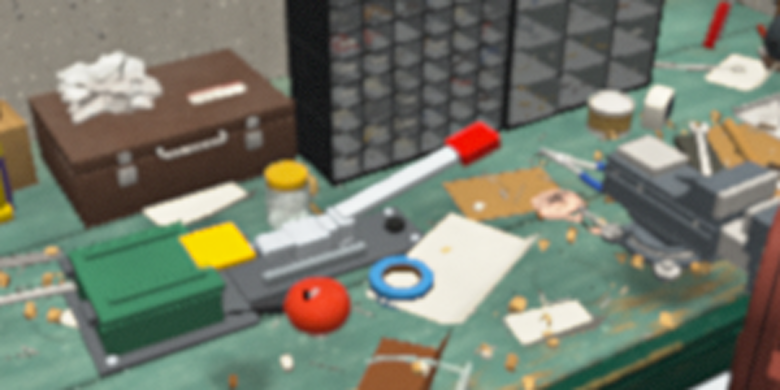

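Run:
```python
from h import *
from plant import manip
print(Ro.from_rotvec(manip.observe()["eef_rot"]).as_matrix().round(3))
for f in("top0.npz","scene0.npz"):
    im,d,W=load(f)
    P=W[d>0]
    print(f)
    for x0 in np.arange(.30,.8,.05):
        print(round(x0,2),[(lambda q:int(1000*np.percentile(q[:,2],98)) if len(q)>3 else -1)(P[(P[:,0]>=x0)&(P[:,0]<x0+.05)&(P[:,1]>=y0)&(P[:,1]<y0+.05)&(P[:,2]<.6)]) for y0 in np.arange(-.4,.25,.05)])
```

```text
[[-0.001  0.432 -0.902]
 [ 0.001 -0.902 -0.432]
 [-1.    -0.001  0.   ]]
top0.npz
0.3 [22, 15, 153, 153, 151, 14, 4, 9, 13, 9, 7, 42, 30]
0.35 [21, 5, 7, 125, 125, 30, 6, 5, 34, 32, 32, 17, 16]
0.4 [24, 22, 4, 127, 126, 39, 10, 37, 35, 23, 28, 28, 38]
0.45 [24, 5, 14, 111, 108, 12, 6, 22, 21, 19, 29, 28, 47]
0.5 [18, 17, 14, 14, 13, 11, 120, 123, 21, 19, 25, 31, 32]
0.55 [6, 6, 14, 12, 6, 6, 132, 129, 108, 98, 85, 71, 59]
0.6 [51, 50, 7, 12, 6, 7, 7, 6, 5, 15, 14, 57, 56]
0.65 [52, 51, 6, 6, 6, 6, 5, 6, 6, 6, 6, 86, 85]
0.7 [82, 153, 276, 399, 401, 401, 402, 402, 401, 401, 370, 82, 83]
0.75 [-1, -1, -1, 402, 403, 404, 403, 403, 403, 403, 389, 14, 94]
scene0.npz
0.3 [-1, -1, -1, 149, 132, 10, 1, 4, 12, 5, 6, 31, 24]
0.35 [-1, -1, -1, 122, 121, 26, 1, 1, 25, 28, 28, 14, 13]
0.4 [22, -1, -871, 123, 122, 37, 7, 34, 30, 19, 24, 25, 41]
0.45 [23, -1, -873, 77, 106, 19, 2, 17, 17, 14, 25, 25, 45]
0.5 [17, -1, 1, 12, 9, 7, 123, 122, 16, 15, 24, 29, 30]
0.55 [-1, 3, 12, 10, 3, 3, 127, 126, 107, 94, 82, 70, 54]
0.6 [49, 49, 3, 9, 3, 3, 3, 2, 2, 14, 11, 75, 73]
0.65 [209, 48, 2, 3, 1, 1, 1, 2, 2, 1, 5, 83, 82]
0.7 [398, 398, 399, 398, 398, 397, 398, 398, 398, 397, 379, 80, 79]
0.75 [401, 400, 400, 400, 400, 400, 400, 400, 399, 399, 387, 3, 92]
```

```bash
cat >> h.py <<'E'
def plan(wps,pos,R,grip,turns):
    """wps: list of (target pos, target R, nrows). returns rounded rows + simulated end"""
    rows=[]
    pos=np.array(pos,float)
    for tp,tR,n in wps:
        for k in range(n):
            f=1/(n-k)
            rv=(R.T*1)@tR; rv=Ro.from_matrix(rv).as_rotvec()*f; rv=np.round(rv,2)
            dx=R.T@((np.array(tp)-pos)*f)*1000; dx=np.round(dx)
            pos=pos+R@dx/1000; R=R@Ro.from_rotvec(rv).as_matrix()
            rows+=dx.astype(int).tolist()+rv.tolist()+[grip]
    print(len(rows)//7,rows);print(pos,Ro.from_matrix(R).as_euler('zyx'))
    return pos,R
ux=np.array([.044,.999,0]);ux/=np.linalg.norm(ux)
def tool(fix=ux):
    x=np.array([0,0,-1.]);z=-fix;y=np.cross(z,x);return np.stack([x,y,z],1)
E
python3 - <<'E'
from h import *
from plant import manip
print(manip.camera_info("wrist")["mount"].round(3))
s=manip.observe();R=Ro.from_rotvec(s["eef_rot"]).as_matrix()
plan([((.281,-.586,.346),R,5),((.567,-.115,.30),tool(),15)],s["tool_pos"],R,1,0)
E
```

```text
[[ 0.    -0.259  0.966 -0.187]
 [ 1.     0.001 -0.     0.   ]
 [-0.001  0.966  0.259 -0.07 ]
 [ 0.     0.     0.     1.   ]]
20 [-30, 0, 0, 0.0, 0.0, 0.0, 1, -30, 0, 0, 0.0, 0.0, 0.0, 1, -30, 0, 0, 0.0, 0.0, 0.0, 1, -30, 0, 0, 0.0, 0.0, 0.0, 1, -30, 0, 0, 0.0, 0.0, 0.0, 1, 3, -20, -31, -0.07, -0.0, 0.0, 1, 3, -18, -32, -0.07, -0.0, 0.0, 1, 3, -16, -33, -0.07, -0.0, 0.0, 1, 3, -13, -34, -0.07, -0.0, 0.0, 1, 3, -11, -35, -0.07, -0.0, 0.0, 1, 3, -8, -36, -0.07, -0.0, 0.0, 1, 3, -6, -36, -0.07, -0.0, 0.0, 1, 3, -3, -37, -0.07, -0.0, 0.0, 1, 3, -1, -37, -0.07, -0.0, 0.0, 1, 3, 2, -37, -0.07, -0.0, 0.0, 1, 3, 5, -36, -0.08, -0.0, 0.0, 1, 3, 7, -36, -0.07, -0.0, 0.0, 1, 4, 10, -35, -0.08, -0.0, 0.0, 1, 3, 13, -35, -0.07, -0.0, 0.0, 1, 4, 15, -33, -0.08, -0.0, 0.0, 1]
[ 0.56699097 -0.11522018  0.29975854] [-1.57148503 -0.04401464  1.57202315]
```

Request:
apply_moves:
  increments: [-30,0,0,0,0,0,1,-30,0,0,0,0,0,1,-30,0,0,0,0,0,1,-30,0,0,0,0,0,1,-30,0,0,0,0,0,1,3,-20,-31,-0.07,0,0,1,3,-18,-32,-0.07,0,0,1,3,-16,-33,-0.07,0,0,1,3,-13,-34,-0.07,0,0,1,3,-11,-35,-0.07,0,0,1,3,-8,-36,-0.07,0,0,1,3,-6,-36,-0.07,0,0,1,3,-3,-37,-0.07,0,0,1,3,-1,-37,-0.07,0,0,1,3,2,-37,-0.07,0,0,1,3,5,-36,-0.08,0,0,1,3,7,-36,-0.07,0,0,1,4,10,-35,-0.08,0,0,1,3,13,-35,-0.07,0,0,1,4,15,-33,-0.08,0,0,1]

```text
t: 2.6
tool_pos: [0.5682, -0.1132, 0.2999]
eef_rot: [1.238, 1.191, -1.238]
force: [-0.5, -1.4, 0.2]
grip_width: 0.005
```

Run:
```python
from h import *
from plant import manip
s=manip.observe();R=Ro.from_rotvec(s["eef_rot"]).as_matrix();print(s["t"],s["tool_pos"],s["force"],s["grip_width"]);print(R.round(3))
i=manip.camera_info("wrist");im,d=manip.capture("wrist")
T=np.eye(4);T[:3,:3]=R;T[:3,3]=s["tool_pos"];C=T@i["mount"]
np.savez("w1.npz",K=i["camera_matrix"],p=C[:3,3],R=Ro.from_matrix(C[:3,:3]).as_rotvec(),d=d,im=im)
cv2.imwrite("pics/w1.png",im[:,:,::-1])
im,d,W=load("w1.npz")
hsv=cv2.cvtColor(im,cv2.COLOR_RGB2HSV);h,sa,v=[hsv[...,k].astype(int) for k in range(3)]
m=((h<8)|(h>172))&(sa>150)&(W[...,2]>.08)&(W[...,2]<.16)&(d>0)
P=W[m];print(len(P),P.mean(0),P.min(0),P.max(0));r=cv2.minAreaRect((P[:,:2]*1000).astype(np.float32));print(r)
```

```text
2.6 [ 0.56819662 -0.1132086   0.2999248 ] [-0.46762973 -1.36846705  0.18809421] 0.004539882315287823
[[ 0.     0.999 -0.039]
 [ 0.    -0.039 -0.999]
 [-1.     0.    -0.   ]]
2578 [ 0.57146312 -0.0342582   0.12163815] [ 0.54677815 -0.06579352  0.11163417] [ 0.59570067 -0.00303086  0.12986295]
((570.8782958984375, -34.240821838378906), (61.808067321777344, 47.688289642333984), 87.93266296386719)
```

View pics/w1.png

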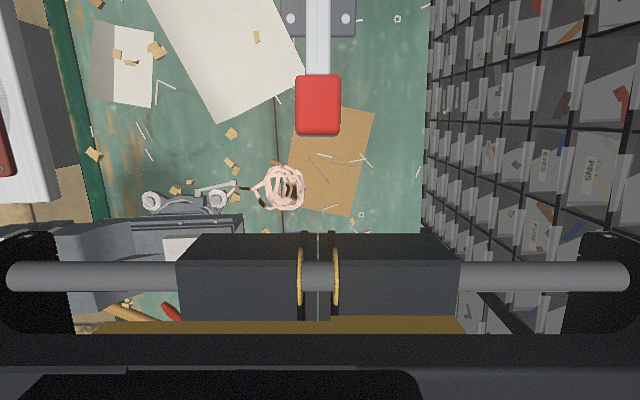

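The red pad is at (318,104) in the wrist view and lines up with the tool. Its world position is (0.571, -0.034, 0.122), which agrees with the top camera. I'll lower the fingers behind the end face.

Request:
apply_moves:
  increments: [29,0,0,0,0,0,1,29,0,0,0,0,0,1,29,0,0,0,0,0,1,29,0,0,0,0,0,1,29,0,0,0,0,0,1,29,0,0,0,0,0,1,27,0,0,0,0,0,1,0,0,-8,0,0,0,1,0,0,-8,0,0,0,1,0,0,-6,0,0,0,1]

```text
t: 3.9
tool_pos: [0.5691, -0.0923, 0.1006]
eef_rot: [1.242, 1.187, -1.239]
force: [0.1, -1.3, 0.9]
grip_width: 0.011
```

Request:
apply_moves:
  increments: [1,0,-6,0,0,0,1,1,0,-6,0,0,0,1,0,0,-6,0,0,0,1,0,0,-6,0,0,0,1]

```text
t: 4.4
tool_pos: [0.5692, -0.0716, 0.0974]
eef_rot: [1.241, 1.185, -1.244]
force: [-1.2, -6.8, 1.5]
grip_width: 0.002
```

Request:
apply_moves:
  increments: [0,0,-6,0,0,0,1,0,0,-6,0,0,0,1,0,0,-6,0,0,0,1,0,0,-6,0,0,0,1,0,0,-6,0,0,0,1,0,0,-6,0,0,0,1,0,0,-6,0,0,0,1,0,0,-6,0,0,0,1]

```text
t: 5.4
tool_pos: [0.5714, -0.024, 0.0974]
eef_rot: [1.241, 1.185, -1.244]
force: [0.4, -7.1, 2.0]
grip_width: 0.005
```

```bash
cat > look.py <<'E'
import sys
from h import *
from plant import manip
tag=sys.argv[1]
s=manip.observe();R=Ro.from_rotvec(s["eef_rot"]).as_matrix();print(s["t"],s["tool_pos"].round(4),s["force"].round(2),s["grip_width"])
for n in sys.argv[2:]:
    i=manip.camera_info(n);im,d=manip.capture(n)
    if n=="wrist":
        T=np.eye(4);T[:3,:3]=R;T[:3,3]=s["tool_pos"];C=T@i["mount"];p=C[:3,3];rv=Ro.from_matrix(C[:3,:3]).as_rotvec()
    else: p=i["position"];rv=i["rotation"]
    np.savez(f"{n}{tag}.npz",K=i["camera_matrix"],p=p,R=rv,d=d,im=im)
    if n=="wrist": o=im
    elif n=="top": o=cv2.resize(im[130:280,190:490],None,fx=2.6,fy=2.6,interpolation=cv2.INTER_CUBIC)
    else: o=cv2.resize(im[130:280,190:490],None,fx=2.6,fy=2.6,interpolation=cv2.INTER_CUBIC)
    cv2.imwrite(f"pics/{n}{tag}.png",o[:,:,::-1])
    _,_,W=load(f"{n}{tag}.npz")
    hsv=cv2.cvtColor(im,cv2.COLOR_RGB2HSV);h,sa,v=[hsv[...,k].astype(int) for k in range(3)]
    m=((h<8)|(h>172))&(sa>150)&(W[...,2]>.02)&(W[...,2]<.16)&(d>0)&(abs(W[...,0]-.575)<.04)&(W[...,1]<.12)&(W[...,1]>-.1)
    P=W[m]
    if len(P): print(n,"pad",len(P),P.mean(0).round(4),P.min(0).round(4),P.max(0).round(4))
E
python3 look.py 2 top wrist
```

```text
5.4 [ 0.5714 -0.024   0.0974] [ 0.38 -7.09  1.98] 0.005049059618282789
top pad 252 [0.5722 0.0251 0.1207] [ 0.5487 -0.0017  0.1003] [0.5982 0.0501 0.1324]
wrist pad 11396 [0.574  0.0179 0.1219] [ 0.5479 -0.0155  0.1108] [0.599  0.0493 0.1507]
```

Request:
apply_moves:
  increments: [0,0,-5,0,0,0,1,0,0,-5,0,0,0,1,0,0,-5,0,0,0,1,0,0,-4,0,0,0,1]

```text
t: 6.0
tool_pos: [0.5722, -0.005, 0.0973]
eef_rot: [1.241, 1.185, -1.244]
force: [-0.6, -7.4, 1.6]
grip_width: 0.008
```

Request:
apply_moves:
  increments: [0,0,-3,0,0,0,1,0,0,-3,0,0,0,1]

```text
t: 6.25
tool_pos: [0.5724, 0.0009, 0.0973]
eef_rot: [1.241, 1.185, -1.244]
force: [-0.9, -8.3, 1.3]
grip_width: 0.006
```

Request:
apply_moves:
  increments: [0,0,-3,0,0,0,1]

```text
t: 6.38
tool_pos: [0.5726, 0.0038, 0.0973]
eef_rot: [1.241, 1.185, -1.245]
force: [-0.2, -11.4, 2.5]
grip_width: 0.003
```

Request:
apply_moves:
  increments: [0,0,-2,0,0,0,1]

```text
t: 6.5
tool_pos: [0.5727, 0.0039, 0.0974]
eef_rot: [1.24, 1.183, -1.246]
force: [-1.1, -14.2, 3.1]
grip_width: 0.007
```

Request:
apply_moves:
  increments: [0,0,-2,0,0,0,1]

```text
t: 6.62
tool_pos: [0.5728, 0.0041, 0.0974]
eef_rot: [1.24, 1.181, -1.248]
force: [-2.4, -19.9, 5.4]
grip_width: 0.003
```

Request:
apply_moves:
  increments: [0,0,-2,0,0,0,1]

```text
t: 6.75
tool_pos: [0.5729, 0.0042, 0.0975]
eef_rot: [1.239, 1.179, -1.25]
force: [-1.3, -24.8, 6.0]
grip_width: 0.006
```

Request:
apply_moves:
  increments: [0,0,0,0,0,0,1]

```text
t: 6.88
tool_pos: [0.5729, 0.0042, 0.0974]
eef_rot: [1.24, 1.179, -1.25]
force: [-0.8, -21.3, 4.8]
grip_width: 0.006
```

```bash
python3 look.py 3 top scene wrist
```

```text
6.875 [0.5729 0.0042 0.0974] [ -0.81 -21.34   4.84] 0.005917592932159048
top pad 236 [0.5736 0.0545 0.1203] [0.5502 0.0293 0.1045] [0.6003 0.0773 0.131 ]
scene pad 217 [0.5647 0.0462 0.1183] [0.5451 0.0093 0.097 ] [0.5967 0.0772 0.1309]
wrist pad 11533 [0.5754 0.0462 0.1218] [0.5497 0.0131 0.1108] [0.6006 0.0773 0.1537]
```

View pics/top3.png

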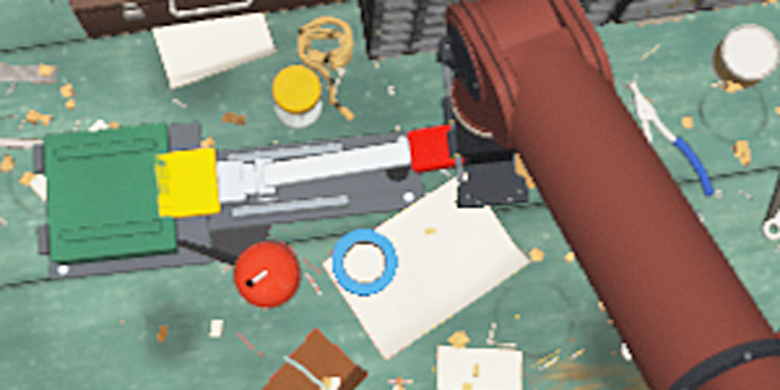

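View pics/scene3.png

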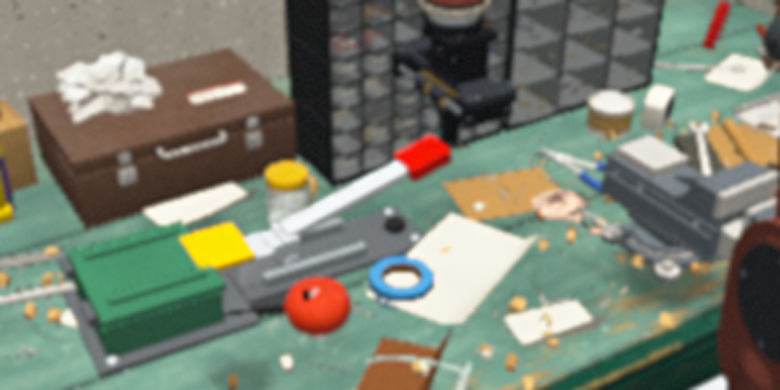

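View pics/wrist3.png

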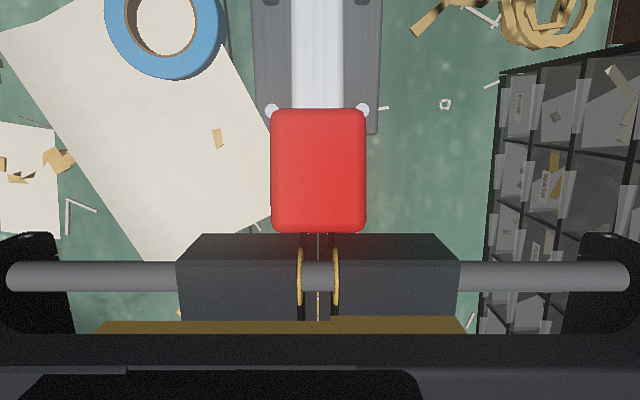

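Home: the lever travelled 80 mm. Force then rose to 25 N with no motion, and the tongue is under the yellow lip (about (218,183) in the top zoom). The bystanders have not moved. Next I back off, rise and go over the pad.

Request:
apply_moves:
  increments: [0,0,10,0,0,0,1,0,0,12,0,0,0,1,-20,0,0,0,0,0,1,-25,0,0,0,0,0,1,-25,0,0,0,0,0,1,0,0,-10,0,0,0,1,0,0,-20,0,0,0,1,0,0,-20,0,0,0,1,0,0,-10,0,0,0,1,0,0,0,0,0,0,1]

```text
t: 8.28
tool_pos: [0.5741, 0.0512, 0.1666]
eef_rot: [1.24, 1.19, -1.241]
force: [-0.0, 0.0, -0.5]
grip_width: 0.006
```

```bash
python3 look.py 4 wrist top scene
```

```text
8.275 [0.5741 0.0512 0.1666] [-0.04  0.03 -0.47] 0.005989300142389585
wrist pad 3530 [0.576  0.0555 0.119 ] [0.5503 0.0329 0.1103] [0.6001 0.077  0.126 ]
top pad 25 [0.5666 0.0732 0.1156] [0.5527 0.0689 0.104 ] [0.5925 0.0777 0.1247]
scene pad 209 [0.5648 0.0469 0.1175] [0.5467 0.0168 0.0966] [0.5985 0.0766 0.1291]
```

View pics/scene4.png

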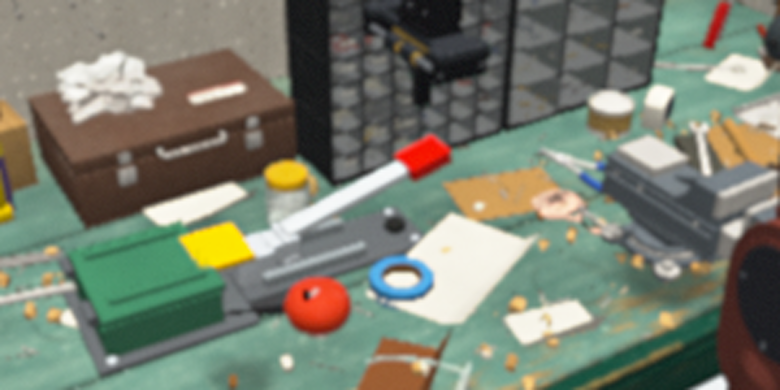

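The lever stayed home, with its pad front edge still at y 0.077. I'll go down to touch the pad.

Request:
apply_moves:
  increments: [15,0,5,0,0,0,1,15,0,0,0,0,0,1,8,0,0,0,0,0,1,4,0,0,0,0,0,1,3,0,0,0,0,0,1]

```text
t: 9.05
tool_pos: [0.5743, 0.0455, 0.1221]
eef_rot: [1.242, 1.188, -1.241]
force: [-0.6, 0.2, -0.3]
grip_width: 0.005
```

Run:
```python
import numpy as np
t=np.linspace(0,.44,12)
x=-(.202*np.cos(t)+.1*np.sin(t))-.012*t; z=.1*np.cos(t)-.202*np.sin(t)
print(np.round(1000*(x-x[0]),1),np.round(1000*(z-z[0]),1))
```

```text
[  0.   -4.3  -8.3 -12.  -15.3 -18.2 -20.9 -23.1 -25.  -26.6 -27.8 -28.6] [  0.   -8.2 -16.5 -24.9 -33.5 -42.1 -50.9 -59.7 -68.6 -77.6 -86.6 -95.6]
```

Request:
apply_moves:
  increments: [4,0,1,0,0,0,1,4,0,1,0,0,0,1]

```text
t: 9.3
tool_pos: [0.5743, 0.0433, 0.1142]
eef_rot: [1.242, 1.188, -1.241]
force: [0.2, 0.3, 0.3]
grip_width: 0.005
```

Request:
apply_moves:
  increments: [4,0,2,0,0,0,1,4,0,2,0,0,0,1]

```text
t: 9.55
tool_pos: [0.5739, 0.0392, 0.1059]
eef_rot: [1.242, 1.188, -1.242]
force: [0.1, -0.4, -0.0]
grip_width: 0.003
```

```bash
python3 look.py 5 wrist scene
```

```text
9.55 [0.5739 0.0392 0.1059] [ 0.13 -0.37 -0.04] 0.003183354724940373
wrist pad 4740 [0.5764 0.0599 0.1183] [0.5505 0.0426 0.1101] [0.6002 0.0768 0.1556]
scene pad 193 [0.5619 0.0497 0.1176] [0.5437 0.0173 0.0975] [0.5952 0.0765 0.1395]
```

View pics/scene5.png

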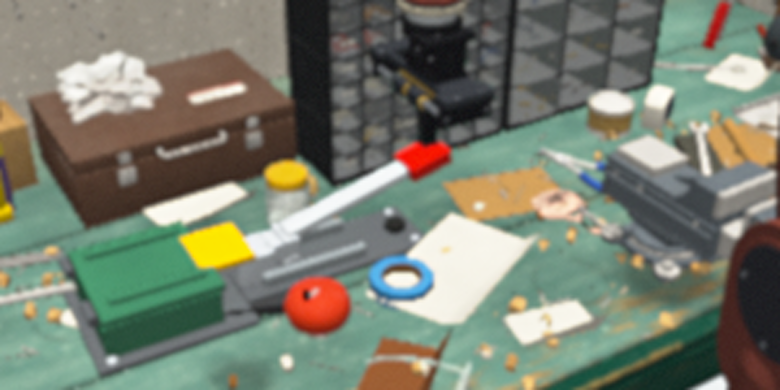

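View pics/wrist5.png

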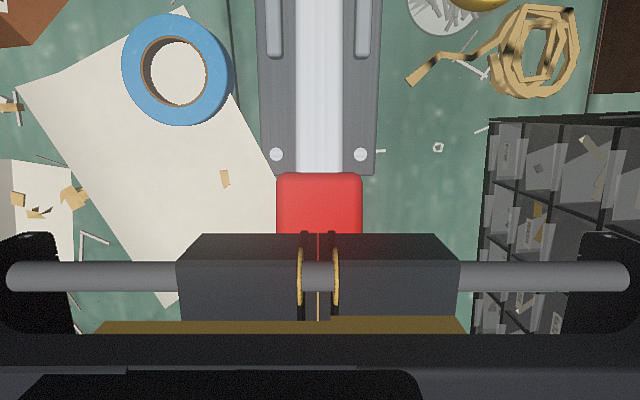

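Run:
```python
from h import *
for t in "45":
    im,d,W=load(f"wrist{t}.npz")
    for v in range(160,236,8): print(t,v,W[v,320].round(4),im[v,320])
    im,d,W=load(f"scene{t}.npz")
    cv2.imwrite(f"pics/sz{t}.png",cv2.resize(im[140:210,320:400,::-1],None,fx=8,fy=8,interpolation=cv2.INTER_CUBIC))
    i=np.load(f"scene{t}.npz");tp={'4':(.5741,.0512,.1666),'5':(.5739,.0392,.1059)}[t]
    c=Ro.from_rotvec(i["R"]).as_matrix().T@(np.array(tp)-i["p"]);q=i["K"]@c;q=q[:2]/q[2];print("tcp px",q,"crop",(q-[320,140])*8)
```

```text
4 160 [0.5776 0.087  0.1069] [214 216 220]
4 168 [0.5773 0.0809 0.1071] [213 214 218]
4 176 [0.5771 0.076  0.1138] [181  69  65]
4 184 [0.5768 0.07   0.1145] [219  89  84]
4 192 [0.5766 0.0646 0.1175] [219  90  83]
4 200 [0.5764 0.0588 0.1188] [220  89  81]
4 208 [0.5761 0.053  0.1203] [221  84  79]
4 216 [0.5759 0.0473 0.1219] [220  82  73]
4 224 [0.5757 0.0416 0.1236] [218  78  76]
4 232 [0.5754 0.0354 0.1239] [203  73  67]
tcp px [350.62081714 176.20412739] crop [244.96653713 289.63301913]
5 160 [0.5774 0.0834 0.1078] [214 217 221]
5 168 [0.5772 0.079  0.1086] [214 216 220]
5 176 [0.577  0.0753 0.1139] [189  80  78]
5 184 [0.5769 0.0712 0.1156] [217  83  83]
5 192 [0.5767 0.0669 0.1169] [219  87  85]
5 200 [0.5765 0.0623 0.1169] [218  81  78]
5 208 [0.5763 0.0581 0.1182] [219  83  78]
5 216 [0.5761 0.0538 0.1196] [216  75  68]
5 224 [0.5759 0.0495 0.1206] [219  81  75]
5 232 [0.5757 0.0452 0.1219] [207  74  70]
tcp px [353.0887731  190.74137813] crop [264.71018478 405.93102505]
```

View pics/sz4.png

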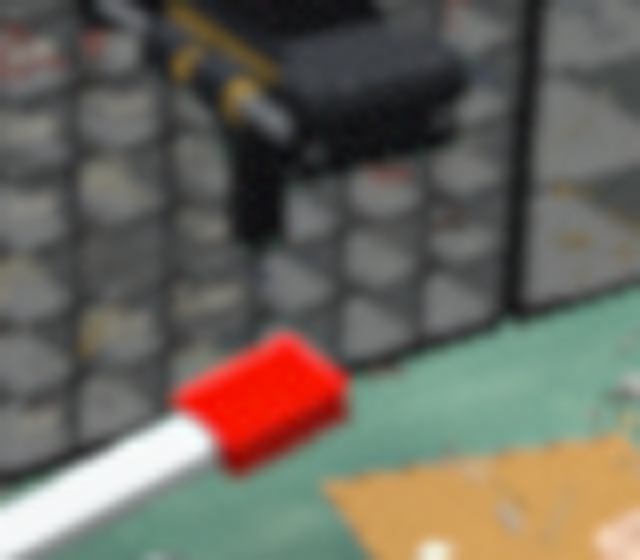

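View pics/sz5.png

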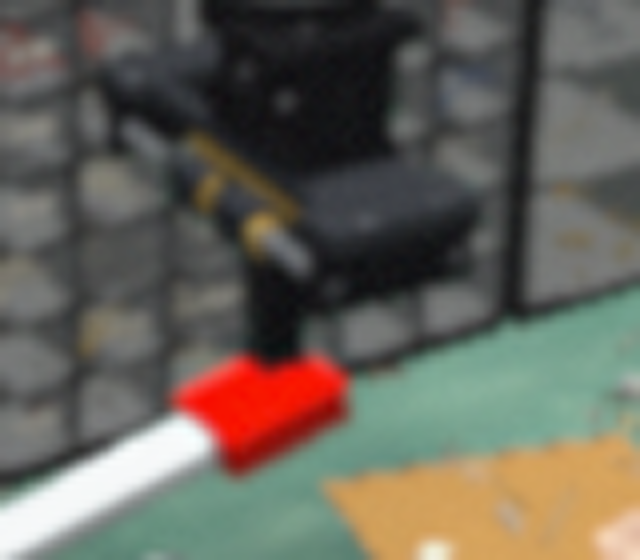

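The scene zoom shows the visible fingertips ending at crop (275,360), while the stated TCP projects to (265,406). The tips are about 16 mm above the stated TCP and have not yet reached the pad. That also explains the zero force. I'll shift forward to the pad middle and go on down.

Request:
apply_moves:
  increments: [0,0,-6,0,0,0,1,2,0,0,0,0,0,1,2,0,0,0,0,0,1]

```text
t: 10.02
tool_pos: [0.5743, 0.0456, 0.1021]
eef_rot: [1.241, 1.188, -1.241]
force: [0.7, -0.0, -0.6]
grip_width: 0.005
```

Request:
apply_moves:
  increments: [2,0,0,0,0,0,1,2,0,1,0,0,0,1]

```text
t: 10.28
tool_pos: [0.5743, 0.0444, 0.0982]
eef_rot: [1.242, 1.188, -1.241]
force: [0.4, 0.3, 1.6]
grip_width: 0.005
```

Request:
apply_moves:
  increments: [3,0,1,0,0,0,1,4,0,2,0,0,0,1]

```text
t: 10.52
tool_pos: [0.5742, 0.041, 0.0911]
eef_rot: [1.242, 1.188, -1.242]
force: [-0.6, -0.6, 2.4]
grip_width: 0.008
```

Request:
apply_moves:
  increments: [4,0,2,0,0,0,1,4,0,2,0,0,0,1]

```text
t: 10.78
tool_pos: [0.5749, 0.038, 0.0843]
eef_rot: [1.243, 1.187, -1.239]
force: [-2.8, 0.3, 13.9]
grip_width: 0.001
```

```bash
python3 look.py 6 wrist scene
```

```text
10.775 [0.5749 0.038  0.0843] [-2.81  0.28 13.86] 0.0005711883241807937
wrist pad 3892 [0.5771 0.0573 0.1041] [0.551  0.0093 0.097 ] [0.6011 0.0705 0.1427]
scene pad 182 [0.5619 0.0427 0.1027] [0.5454 0.008  0.0815] [0.5963 0.0697 0.1257]
```

View pics/scene6.png

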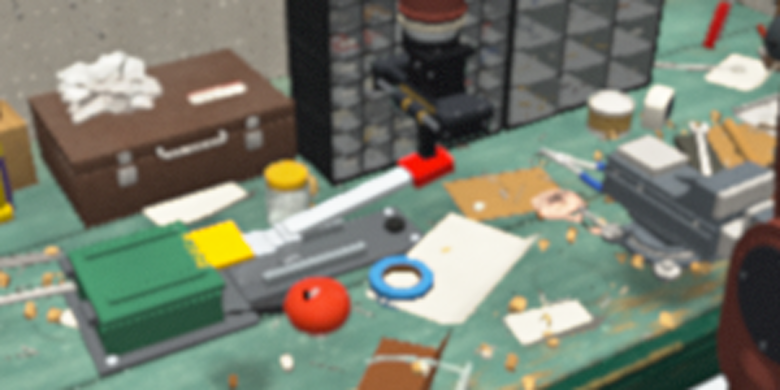

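The lever is rocking and the load has come on at 14 N as the tongue meets the lip. I'll continue down the arc.

Request:
apply_moves:
  increments: [6,0,3,0,0,0,1,6,0,2,0,0,0,1,6,0,2,0,0,0,1]

```text
t: 11.25
tool_pos: [0.5751, 0.0308, 0.0668]
eef_rot: [1.243, 1.186, -1.239]
force: [-1.7, 0.3, 14.1]
grip_width: 0.004
```

Request:
apply_moves:
  increments: [6,0,2,0,0,0,1,6,0,2,0,0,0,1,6,0,2,0,0,0,1]

```text
t: 11.62
tool_pos: [0.5748, 0.0249, 0.0487]
eef_rot: [1.243, 1.186, -1.239]
force: [-1.1, 0.8, 13.7]
grip_width: 0.006
```

```bash
python3 look.py 7 wrist scene
```

```text
11.625 [0.5748 0.0249 0.0487] [-1.07  0.84 13.71] 0.006042563296510477
wrist pad 4177 [0.5767 0.0461 0.0729] [ 0.5515 -0.0035  0.0672] [0.6007 0.0622 0.1501]
scene pad 161 [0.5607 0.031  0.0683] [ 0.5469 -0.0023  0.0508] [0.5966 0.0604 0.0876]
```

View pics/scene7.png

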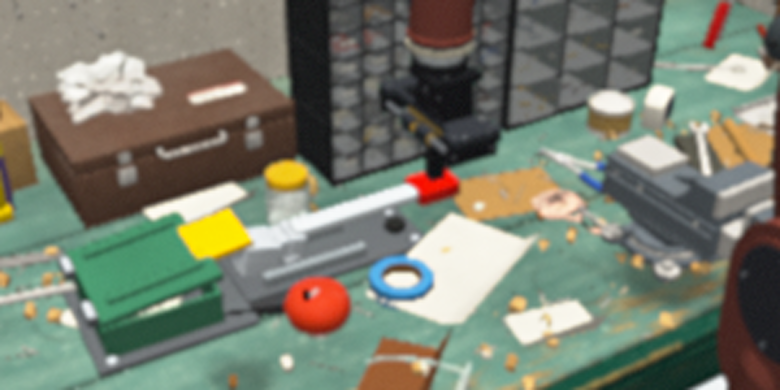

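View pics/wrist7.png

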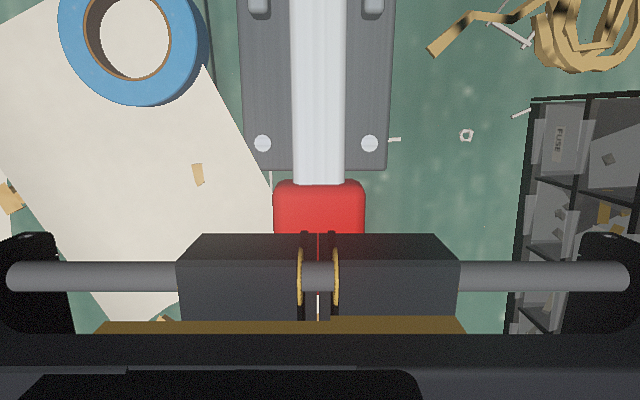

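The flap is rising and the wrist view shows the pad still centred (273–365 columns). Continuing.

Request:
apply_moves:
  increments: [6,0,2,0,0,0,1,6,0,1,0,0,0,1,6,0,1,0,0,0,1]

```text
t: 12.1
tool_pos: [0.5746, 0.0204, 0.0306]
eef_rot: [1.243, 1.186, -1.239]
force: [-1.7, -1.9, 14.0]
grip_width: 0.005
```

Request:
apply_moves:
  increments: [6,0,1,0,0,0,1,5,0,1,0,0,0,1]

```text
t: 12.35
tool_pos: [0.5744, 0.0183, 0.0194]
eef_rot: [1.243, 1.186, -1.24]
force: [-1.5, -0.2, 13.3]
grip_width: 0.006
```

Request:
apply_moves:
  increments: [4,0,1,0,0,0,1]

```text
t: 12.48
tool_pos: [0.5744, 0.0177, 0.0154]
eef_rot: [1.243, 1.186, -1.239]
force: [-1.4, 1.8, 12.6]
grip_width: 0.003
```

Request:
apply_moves:
  increments: [3,0,0,0,0,0,1]

```text
t: 12.6
tool_pos: [0.5743, 0.0173, 0.0124]
eef_rot: [1.243, 1.186, -1.24]
force: [-1.1, -1.7, 13.3]
grip_width: 0.007
```

Request:
apply_moves:
  increments: [2,0,0,0,0,0,1]

```text
t: 12.72
tool_pos: [0.5743, 0.0171, 0.0104]
eef_rot: [1.243, 1.186, -1.24]
force: [-3.3, -2.5, 17.7]
grip_width: 0.007
```

Request:
apply_moves:
  increments: [2,0,0,0,0,0,1]

```text
t: 12.85
tool_pos: [0.5746, 0.0171, 0.0097]
eef_rot: [1.243, 1.185, -1.24]
force: [-10.8, -2.5, 36.9]
grip_width: 0.003
```

Request:
apply_moves:
  increments: [2,0,0,0,0,0,1]

```text
t: 12.98
tool_pos: [0.5747, 0.0171, 0.0092]
eef_rot: [1.242, 1.185, -1.24]
force: [-17.6, -3.3, 54.9]
grip_width: 0.003
```

Request:
apply_moves:
  increments: [2,0,0,0,0,0,1]

```text
t: 13.1
tool_pos: [0.5748, 0.0171, 0.0088]
eef_rot: [1.242, 1.184, -1.24]
force: [-25.3, -5.1, 72.0]
grip_width: 0.009
```

It is firmly on the buffer: force jumped steeply with almost no motion. 72 N is more than needed, so I'll ease back.

Request:
apply_moves:
  increments: [-2,0,0,0,0,0,1,-2,0,0,0,0,0,1,0,0,0,0,0,0,1,0,0,0,0,0,0,1]

```text
t: 13.6
tool_pos: [0.5745, 0.0171, 0.0098]
eef_rot: [1.243, 1.185, -1.24]
force: [-6.1, -2.6, 25.6]
grip_width: 0.006
```

```bash
python3 look.py 8 wrist scene top
python3 - <<'E'
from h import *
for t in "08":
    im,d,W=load(f"top{t}.npz")
    hsv=cv2.cvtColor(im,cv2.COLOR_RGB2HSV);h,s,v=[hsv[...,i].astype(int) for i in range(3)]
    y=(h>20)&(h<35)&(s>120);red=((h<8)|(h>172))&(s>150);b=(h>95)&(h<120)&(s>120)
    for n,m,(a,e,c,f) in (("lip",y,(240,282,180,220)),("jar",y,(290,320,150,180)),("reel",red,(275,310,215,255)),("tape",b,(310,350,210,250)),("pliers",b,(430,470,155,215))):
        P=W[c:f,a:e][m[c:f,a:e]];print(t,n,len(P),np.median(P,0).round(3))
        if n=="lip":
            A=np.c_[P[:,1],P[:,0],np.ones(len(P))];print("  slope",np.arctan(np.linalg.lstsq(A,P[:,2],rcond=None)[0][0]).round(3))
E
```

```text
13.6 [0.5745 0.0171 0.0098] [-6.07 -2.64 25.62] 0.006288069503396245
wrist pad 4370 [0.5759 0.0394 0.0391] [0.5355 0.0217 0.0239] [0.6004 0.0543 0.1546]
scene pad 126 [0.5617 0.028  0.0326] [ 0.5467 -0.0063  0.0207] [0.595  0.0548 0.0474]
top pad 33 [0.5702 0.0505 0.0588] [0.5468 0.0427 0.0289] [0.5987 0.0578 0.13  ]
0 lip 589 [0.587 0.341 0.07 ]
  slope -0.658
0 jar 264 [0.68  0.196 0.081]
0 reel 480 [0.469 0.262 0.042]
0 tape 277 [0.467 0.148 0.025]
0 pliers 156 [ 0.52  -0.268  0.011]
8 lip 602 [0.587 0.346 0.103]
  slope -0.78
8 jar 270 [0.68  0.195 0.081]
8 reel 481 [0.468 0.263 0.042]
8 tape 278 [0.467 0.148 0.024]
8 pliers 121 [ 0.529 -0.278  0.012]
```

View pics/scene8.png

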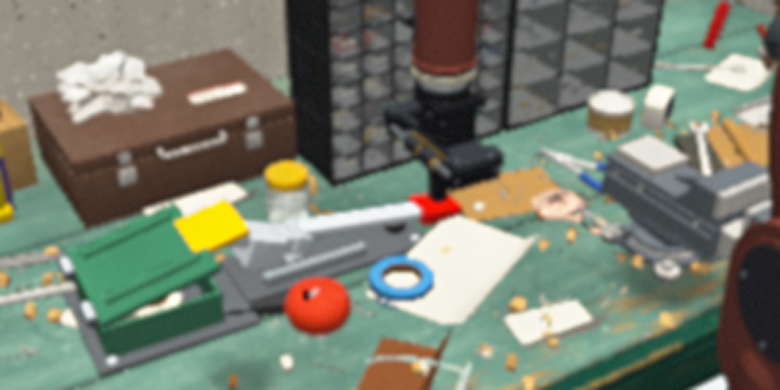

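View pics/top8.png

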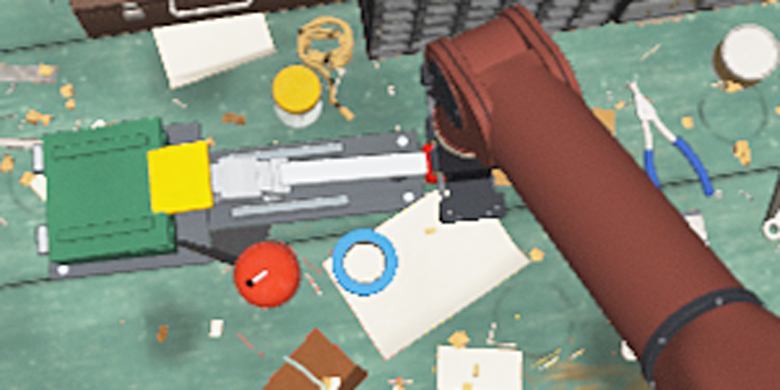

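View pics/wrist8.png

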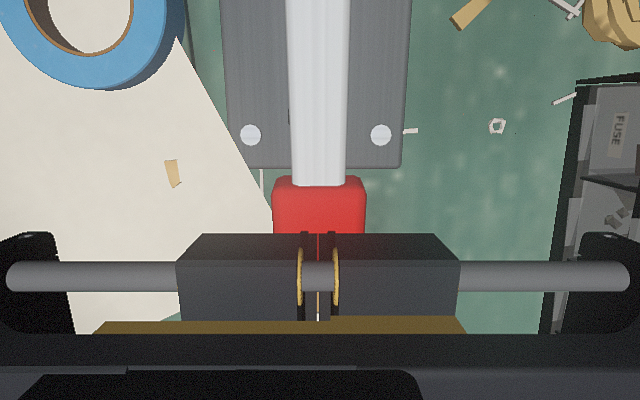

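Request:
apply_moves:
  increments: [1,0,0,0,0,0,1,0,0,0,0,0,0,1,0,0,0,0,0,0,1,0,0,0,0,0,0,1]

```text
t: 14.25
tool_pos: [0.5746, 0.0171, 0.0096]
eef_rot: [1.243, 1.185, -1.24]
force: [-10.5, -2.9, 35.3]
grip_width: 0.006
```

```bash
python3 look.py 9 scene; python3 -c "
from plant import manip
print(manip.job_done())"
```

```text
14.25 [0.5746 0.0171 0.0096] [-10.47  -2.9   35.27] 0.006417623942576581
scene pad 124 [0.5619 0.027  0.0325] [ 0.5464 -0.0043  0.0203] [0.5981 0.0551 0.043 ]
the job is handed in; nothing more can be done
None
```

The lever is fully home, the red pad is held down on the rubber buffer, and the flap is up. I handed the job in at about 14.3 s with the arm still pressing.

**Pushing home:** With shut fingertips against the end face, I slid the lever about 80 mm. It stopped dead against the box, with the push force rising from 7 N to about 25 N and no further motion. The tongue was under the yellow lip.

**Pressing down:** I followed the pad's arc down about 90 mm. The load was a steady 13–14 N while the flap lifted. It then rose sharply with almost no motion, which marks the buffer. I overshot to a 72 N downward reading for one row, then eased off and hold at about 35 N down.

**Last checks:**
- **Flap:** the yellow lip is about 33 mm higher than at the start, which is roughly 0.19 rad. In the last full look the box stood open and the pad was still centred under the fingers.
- **Bystanders:** the jar, reel and tape are within about 1 mm of where they started. The pliers looked shifted by about 10 mm, but the arm partly hid them in that view and I never went near them, so I could not confirm their position directly.

**Disagreements:**
- **Fingertip position:** the real fingertips are about 16–22 mm short of the stated TCP. I found this when the first descent gave no force, and from then on I went by force and pictures instead.
- **Sideways force:** there is a sideways reading of about 10 N under the final press, but nothing moved sideways.

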